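# Put the copper hot pot together

### The job

Put the small copper hot pot together on its base dish, from the bottom up: stand the pot upright in the middle of the dish, then lower the ring-shaped lid over the chimney onto the pot's rim, slip the chimney pipe over the chimney, wide end down, and last set the little cap with the wooden knob on top of the pipe. Every part has to sit fully home and upright, and the kettle, its brass lid, the bowl, the hammer and the mallet stay where they are.

Things in the scene. Friction and masses are not known exactly. Their poses are not given: they have to be found in the camera images.
- pot: Copper hot pot standing upright, 0.65 kg, 160 mm across. Foot 104 mm across; open ring trough, its rim (inner diameter 152) 88 mm above the underside; in the middle an upright chimney, a cylinder of diameter 42 from 95 to 147 mm up (grip it there), narrowing to 38 at its open top at 150, flaring to 64 below. Origin: centre of underside, z up; yaw does not matter.
- lid: Ring-shaped copper lid, right way up, 0.22 kg, diameter 160 mm, with a 52 mm hole for the chimney; round it a neck, outside 60-63 mm, 22 to 44 mm up (grip across it). Edge, 5-9 mm up, rests on the pot's rim; ring below it (diameter 140-145) fits the mouth. Two 25 mm high knobs on its x axis, 66 mm out. Origin: centre of underside, z up; seated 83 mm above the pot's origin.
- pipe: Copper chimney pipe standing wide end down, 0.14 kg, 90 mm long. Lower 22 mm: socket of outside diameter 54-57 mm, bore 47, 20 deep; from 26 mm up a tube of outside diameter 42 (grip it there). The socket goes over the chimney till the step inside rests on the chimney's top. Origin: centre of lower end, z up; seated 130 mm above the pot's origin.
- cap: Small copper cap for the pipe, right way up, 0.09 kg: cover of diameter 57-60 mm, 14 high; its skirt (bore 50 mm, 10 deep) goes over the pipe's top. Upright dark wooden knob of diameter 20 mm, 19 to 44 mm up (grip it there). Origin: centre of lower edge, z up; seated 80 mm above the pipe's origin.
- dish: Shallow round copper base dish fixed to the bench, 156 mm across the rim, 16 mm high, otherwise empty; its flat inner floor, 4 mm above the underside, is 128 mm across. Origin: centre of the underside. The pot's place.
- kettle: Brass kettle without its lid, 124 mm across with a spout (along its y axis) and a high arched handle wrapped in cane, 170 mm high in all. Not part of the job. Origin: centre of the underside.
- kettle_lid: Solid brass lid of the kettle, diameter 68 mm with a brass knob, 38 mm high in all. Looks a little like the cap but is not part of the job. Origin: centre of the underside.
- hammer: Steel hammer with a wooden handle lying along its x axis, 250 mm long and 30 mm high. Not part of the job. Origin: on the handle, 100 mm from the head's middle, on the bench.
- mallet: Wooden mallet lying along its x axis, 290 mm long, head 60 mm high. Not part of the job. Origin: on the handle, 100 mm from the head's middle, on the bench.
- bowl: Little open copper bowl, 90 mm across, 40 mm high. Not part of the job. Origin: centre of the underside.
There are look-alikes about, which are no part of the job. Leave any turquoise or white look-alike of the cap alone.

How it is judged:
By the outcome, as a careful person would: the job done as asked, in the order asked, and still so for the second after the job is handed in, with the robot touching nothing.
It also fails if it takes over 136 s, if anything falls off the work surface, if the arm or the gripper's body presses on something with over 40 N, if the wrist force passes 120 N, or if a joint passes its speed limit or range.

### The arm

A 7-joint arm with a two-finger parallel gripper is mounted at the origin on the work surface. World frame = base frame: x ahead of the robot, y to its left, z up, the work surface at z = 0. Lengths are in mm, angles in rad, forces in N, time in s.
With the tool pointing down it reaches from about 425 to 950 mm from the base axis. Payload 4.7 kg.
Tool frame: the origin (TCP) lies on the centre line of the jaws, within the pads' length; the fingertips stand 25 mm ahead of it and the grasp point (between the pads) lies 6 mm ahead of it; z points along the fingers, y is the line along which they close (so a half turn about z gives the same grasp; the last joint's range is limited). The gripper opens to 85 mm and grips with 20 to 120 N. Pads are 22 mm wide; open, the fingers measure 114 mm over their backs; the gripper's body (76 mm by 85 mm) begins 54 mm behind the grasp point. The pads swing forward as they close: fully open they stand 13 mm farther back than shut.
Start: joints at [-1.285, 0.469, -0.049, 1.532, 0.024, 1.141, -0.082], TCP at [208.958, 641.859, 256.335] pointing down, gripper open.
Joint ranges: [-2.59, 2.59], [-0.33, 1.99], [-1.39, 1.29], [0.1, 2.45], [-1.04, 4.18], [0.21, 1.99], [-2.66, 2.66]. Speed limits (rad/s): [2.57, 2.57, 3.14, 3.14, 3.14, 3.14, 3.14].

### API

Orientations are given as a 3x3 rotation matrix whose columns are the frame's x, y, z axes.
In Python, from cell import manip, cams gives the robot as it stands.
- The arm moves only by the shell command python3 -m crank 'ROWS' [FORCE]. ROWS is JSON, a list of rows, each a list of 3 entries, a list of its own where there are three numbers: the shift along the tool's x, y, z in units of 30 mm (1.0 is 30 mm), then the turn, a rotation vector about the tool's x, y, z in units of 5 degrees (1.0 is 5 degrees), then the opening, from 0 (shut) to 1 (fully open). In form: [[[x, y, z], [rx, ry, rz], hand], ...]. A call has 1 to 5 rows; each row shifts and turns the commanded pose from where the row before left it, along the tool's axes as they then stand; what a row does not reach is not made up. A row lasts 1/12 s, in which the tool goes at most 41.7 mm and 7.16 degrees, less where a joint would pass 70% of its speed; a pose out of reach is approached as far as the arm can. A call is refused whole if a number of a shift passes 1 or a number of a turn 1, either way. A call with a gripper value outside its range is refused whole. The fingers move at their own pace and stop on an object; FORCE is the grip in N (left out, the last holds). Time passes only in rows, so rows that do not move let the fingers close. It gives the time, the measured TCP pose, the force, the opening and the grip force at its end, in the units of the state.
- manip.get_state(): the state, without advancing time (a new reading comes with each control period).
- cams.capture(name): name is "scene" or "top" or "wrist"; returns a dict with "pixels" (420x560x3 uint8, red, green, blue), "fx", "fy", "cx", "cy" (pixels), "R" (3x3) and "t" (3): a world point X has camera coordinates R X + t. Camera axes: x right, y down, z forward; pixel columns grow to the right and rows downward; lengths in mm; the calibration is good to about 2 mm. A picture is of the moment at which its call begins. There is no depth.
- manip.job_done(): hands the job in; it is judged then, once.
The state is a dict: "time": time; "q": joint angles; "joint_velocities": joint speeds; "joint_efforts": joint torques, N m; "eef_pos": TCP position; "orientation": TCP orientation; "wrist_force": force on the tool from outside, world axes, zero at the start; "wrist_torque": the same for the moment, N m; "gripper_width": finger opening in mm; "grasp_force": force on a finger pad.
Only numpy, scipy, OpenCV 4.12 (cv2) and the standard library are available. Lean on these libraries where they do the work, as an engineer would, in place of code of your own. Each camera call takes 0.05 s, during which the arm holds its last target. There are 200 camera calls.

## Working session

There is one attempt and no reset: what is moved stays moved. The work goes in short steps, Python scripts to look and compute and a shell command to move; the robot and the scene stay as the last step left them, time stands still between calls to the robot, and variables do not carry over. Pictures are saved under pics/ and viewed, at most 14 in all, crops included, and the job is handed in when it is done.

```bash
mkdir -p pics; ls; python3 - <<'E'
from cell import manip,cams
import cv2,numpy as np
for n in ("scene","top"):
    c=cams.capture(n); cv2.imwrite(f"pics/{n}0.png",cv2.resize(c["pixels"][:,:,::-1],(800,600),interpolation=cv2.INTER_CUBIC))
    print(n,c["fx"],c["fy"],c["cx"],c["cy"],np.round(c["R"],3).tolist(),np.round(c["t"],1).tolist())
s=manip.get_state();print(s)
E
```

```text
pics
scene 539.6157169040245 539.6157169040245 277.8088436328426 204.6951128685656 [[0.56, 0.828, -0.003], [0.667, -0.453, -0.592], [-0.492, 0.33, -0.806]] [-360.3, -348.6, 1867.7]
top 390.9421497505004 390.9421497505004 287.86920048086046 213.72572969596854 [[0.017, -1.0, -0.015], [-0.986, -0.015, -0.167], [0.167, 0.018, -0.986]] [37.7, 599.6, 903.9]
{'time': 0.1, 'q': array([-1.28489575,  0.46941402, -0.0485749 ,  1.53356514,  0.02409166,
        1.1409837 , -0.08230189]), 'joint_velocities': array([ 0.00056278, -0.00221694,  0.00074256, -0.00303982, -0.00139123,
        0.0013216 , -0.00041327]), 'joint_efforts': array([ 6.81081474e-04, -5.11516678e+01, -4.68793628e-02, -2.38390106e+01,
        1.07631146e-02,  4.33701280e-03, -6.73543525e-06]), 'eef_pos': array([208.84637571, 641.38325261, 255.33430318]), 'orientation': array([[-9.50859878e-01,  3.09621137e-01, -4.93141291e-04],
       [ 3.09621524e-01,  9.50858333e-01, -1.71563173e-03],
       [-6.22883425e-05, -1.78401254e-03, -9.99998407e-01]]), 'wrist_force': array([ 0.39742743,  0.47778057, -0.17423141]), 'wrist_torque': array([-0.07819419,  0.03506947, -0.0132396 ]), 'grasp_force': 0.0, 'gripper_width': 85.27846088954301}
```

View pics/scene0.png

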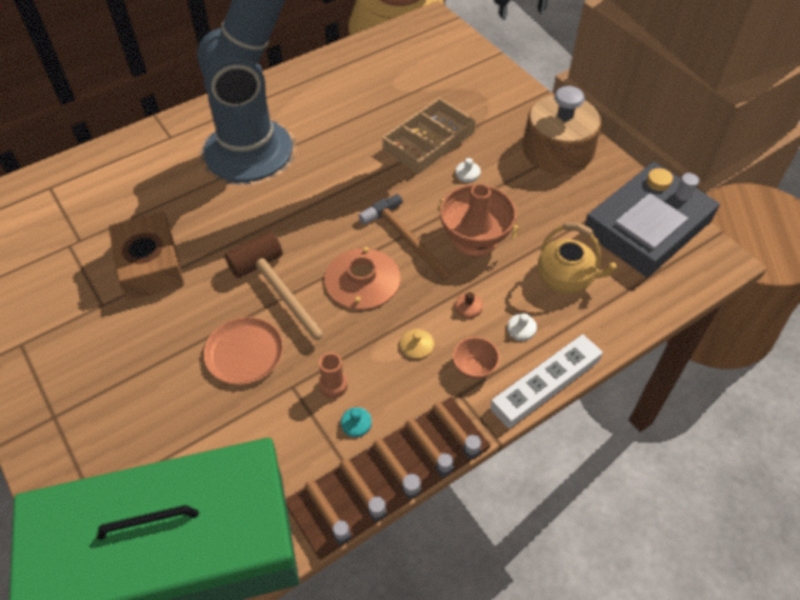

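View pics/top0.png

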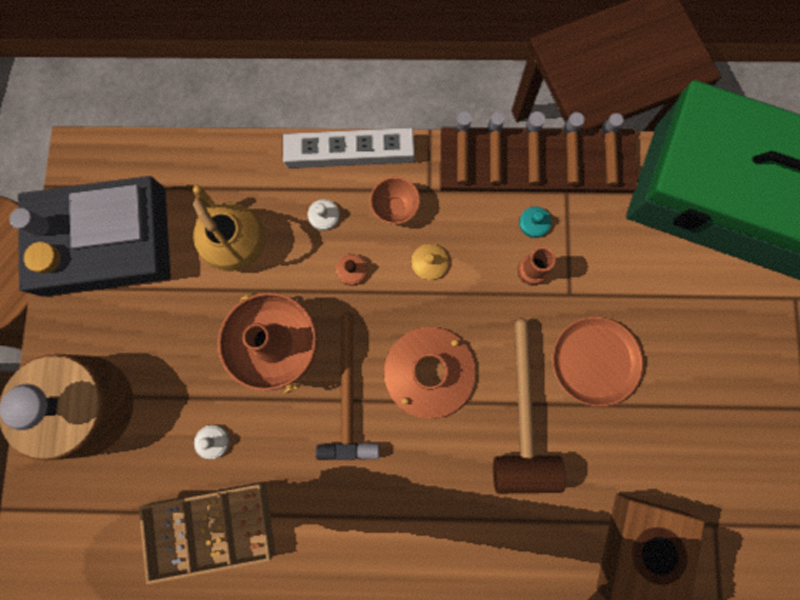

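The top view (800x600) shows: pot chimney top at (256,337), lid neck (432,371), pipe top (543,260), cap knob (351,264) and dish (599,362). In the scene view they are at (481,191), (362,262), (331,362), (469,298) and (243,351).

```bash
cat > h.py <<'E'
from cell import manip,cams
import cv2,numpy as np
from scipy.spatial.transform import Rotation as Ro
def onplane(c,u,v,z):
    d=c["R"].T@np.array([(u-c["cx"])/c["fx"],(v-c["cy"])/c["fy"],1]); o=-c["R"].T@np.array(c["t"])
    return (o+d*(z-o[2])/d[2])[:2]
def proj(c,X):
    p=c["R"]@np.array(X,float)+c["t"]; return np.array([c["fx"]*p[0]/p[2]+c["cx"],c["fy"]*p[1]/p[2]+c["cy"]])
def save(c,name,box=None,k=None):
    im=c["pixels"][:,:,::-1]
    if box: im=im[box[1]:box[3],box[0]:box[2]]
    k=k or min(800/im.shape[1],600/im.shape[0])
    cv2.imwrite(f"pics/{name}.png",cv2.resize(im,None,fx=k,fy=k,interpolation=cv2.INTER_CUBIC)); print("k",k)
def go(x,y,yaw=None,z=None):
    "shift/turn, in tool axes and row units, from the current pose to x,y(,z)"
    s=manip.get_state();R=s["orientation"];p=s["eef_pos"]
    d=np.array([x,y,p[2] if z is None else z])-p
    print("t",round(s["time"],2),"pos",p.round(1),"yaw",np.degrees(np.arctan2(R[1,1],R[0,1])).round(1),"units",(R.T@d/30).round(2))
    # correction of tilt to straight-down, yaw kept
    if yaw is None: yaw=np.arctan2(R[1,1],R[0,1])
    else: yaw=np.radians(yaw)
    yv=np.array([np.cos(yaw),np.sin(yaw),0]);zv=np.array([0,0,-1.]);G=np.c_[np.cross(yv,zv),yv,zv]
    print("turn units",(np.degrees(Ro.from_matrix(R.T@G).as_rotvec())/5).round(2),"F",s["wrist_force"].round(1),"w",round(s["gripper_width"],1),"g",round(s["grasp_force"],1))
E
python3 - <<'E'
from h import *
t=cams.capture("top");s=cams.capture("scene")
k=1/1.42857
for n,a,b,z in [("pot",(256,337),(481,191),150),("lid",(432,371),(362,262),44),("pipe",(543,260),(331,362),90),("cap",(351,264),(469,298),44),("dish",(599,362),(243,351),16),("kettlehandle",(205,210),(572,232),165)]:
    print(n,onplane(t,a[0]*k,a[1]*k,z).round(),onplane(s,b[0]*k,b[1]*k,z).round())
save(t,"topcrop",(140,165,475,310),2.38)
E
```

```text
pot [530. 281.] [536. 281.]
lid [488.  11.] [482.  22.]
pipe [ 672. -170.] [ 678. -169.]
cap [672. 154.] [680. 150.]
dish [ 510. -279.] [ 519. -279.]
kettlehandle [725. 369.] [732. 349.]
k 2.38
```

View pics/topcrop.png

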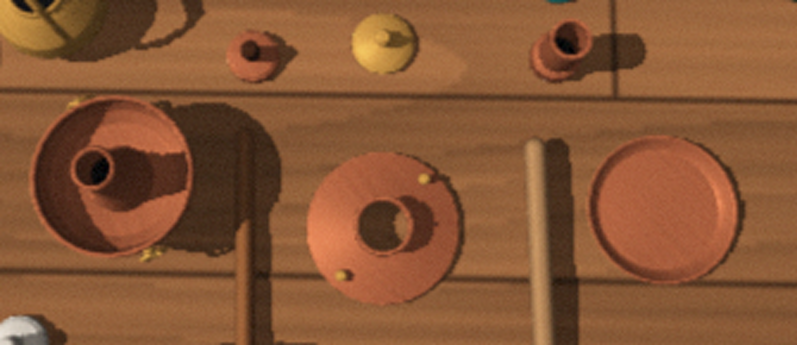

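```bash
python3 - <<'E'
from h import *
t=cams.capture("top")
f=lambda u,v:(140+u/2.38,165+v/2.38)
for n,p,z in [("pot top",(93,169),150),("pot rim",(112,176),88),("lid neck",(385,226),44),("lid edge",(385,228),7),("pipe top",(571,41),90),("cap knob",(250,49),44),("cap skirt",(253,57),6),("dish",(664,210),16)]:
    print(n,onplane(t,*f(*p),z).round(1))
go(530,281,None,320)
E
```

```text
pot top [529.6 281. ]
pot rim [529.6 280.4]
lid neck [487.6  12. ]
lid edge [487.4  11.3]
pipe top [ 671.  -169.6]
cap knob [669.7 155.5]
cap skirt [670. 157.]
dish [ 510.4 -278.5]
t 0.25 pos [208.9 641.6 255.8] yaw 72.0 units [-13.9   -8.12  -2.13]
turn units [-0.01  0.    0.  ] F [-0.6 -0.2  0.7] w 85.6 g 0.0
```

```bash
python3 -m crank '[[[-0.9,-0.5,-0.4],[0,0,0],1],[[-1,-0.5,-0.3],[0,0,0],1],[[-1,-0.6,-0.3],[0,0,0],1],[[-1,-0.6,-0.3],[0,0,0],1],[[-1,-0.6,-0.3],[0,0,0],1]]' 40 && python3 -m crank '[[[-1,-0.6,-0.3],[0,0,0],1],[[-1,-0.6,-0.2],[0,0,0],1],[[-1,-0.6,0],[0,0,0],1],[[-1,-0.6,0],[0,0,0],1],[[-1,-0.6,0],[0,0,0],1]]' && python3 -m crank '[[[-1,-0.6,0],[0,0,0],1],[[-1,-0.6,0],[0,0,0],1],[[-1,-0.6,0],[0,0,0],1],[[-1,-0.6,0],[0,0,0],1],[[0,0,0],[0,0,0],1]]'; python3 - <<'E'
from h import *
go(530,281,None,131)
c=cams.capture("wrist");save(c,"w1")
print(c["fx"],proj(c,[530,281,150]),proj(c,[530,281,88]))
E
```

```text
time: 0.67
eef_pos: [323.6, 515.1, 304.6]
orientation: [[-0.951, 0.309, -0.0], [0.309, 0.951, -0.0], [0.0, -0.0, -1.0]]
wrist_force: [0.7, -0.1, -0.5]
gripper_width: 85.3
grasp_force: 0.0
time: 1.08
eef_pos: [438.3, 382.9, 319.6]
orientation: [[-0.951, 0.31, 0.0], [0.31, 0.951, 0.0], [-0.0, 0.001, -1.0]]
wrist_force: [0.1, -0.3, -0.7]
gripper_width: 85.4
grasp_force: 0.0
time: 1.5
eef_pos: [534.5, 270.5, 319.4]
orientation: [[-0.947, 0.322, 0.003], [0.322, 0.947, -0.004], [-0.005, -0.003, -1.0]]
wrist_force: [0.3, -1.0, 0.5]
gripper_width: 85.5
grasp_force: 0.0
t 1.5 pos [534.5 270.5 319.4] yaw 71.2 units [0.28 0.3  6.28]
turn units [-0.04  0.05  0.  ] F [ 0.3 -1.   0.5] w 85.5 g 0.0
k 1.4285714285714286
337.35484871762577 [286.66661257 186.7071874 ] [284.98781588 171.72843033]
```

View pics/w1.png

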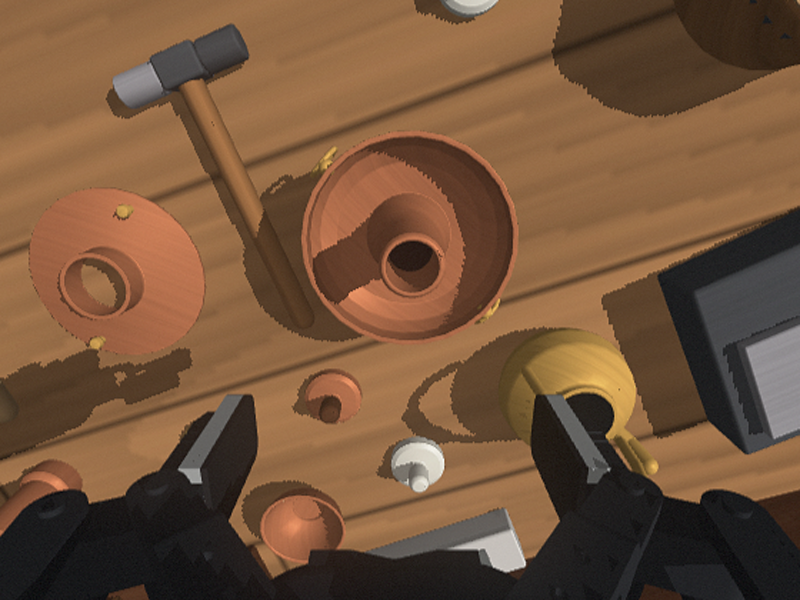

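Wrist view: pot chimney top centre is at (414,264) and its rim centre at (410,237). The path down is clear.

```bash
python3 - <<'E'
from h import *
c=cams.capture("wrist");k=1.42857
go(530,281,None,131)
g=cv2.cvtColor(c["pixels"],cv2.COLOR_RGB2HSV);m=cv2.inRange(g,(0,90,60),(14,255,255))
print(onplane(c,414/k,264/k,150),onplane(c,410/k,237/k,88))
save(c,"w2",(180,70,400,260),3.1)
E
```

```text
t 1.6 pos [530.3 277.  319.1] yaw 71.7 units [0.05 0.12 6.27]
turn units [-0. -0. -0.] F [ 0.1  1.5 -0.7] w 85.1 g 0.0
[526.40293348 288.17725681] [521.80909976 289.10491689]
k 3.1
```

View pics/w2.png

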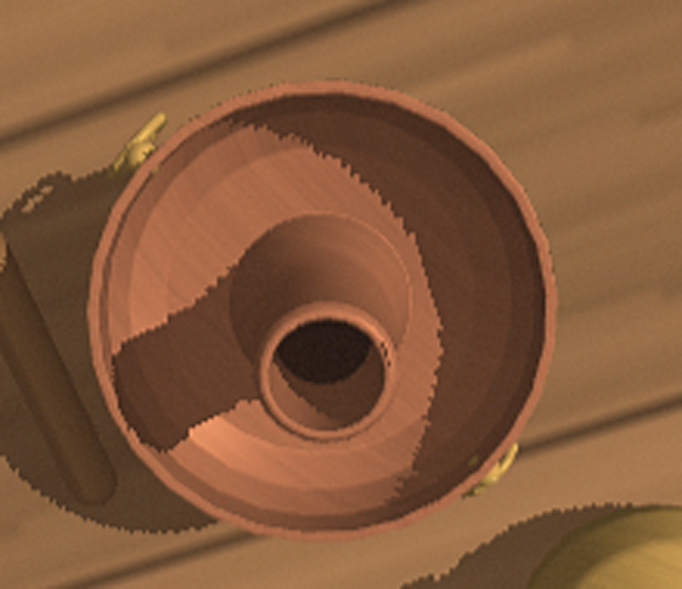

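```bash
python3 - <<'E'
from h import *
c=cams.capture("wrist");k=3.1
print(proj(c,[530,281,150]),[283.9+0,170.2])
print(onplane(c,285.8,189.5,150),onplane(c,283.9,170.2,88))
go(530,281,None,131)
E
```

```text
[280.60236964 194.30946434] [283.9, 170.2]
[527.24406374 286.7138889 ] [522.94183408 287.87044079]
t 1.65 pos [529.1 278.9 319.1] yaw 71.9 units [-0.01  0.07  6.27]
turn units [ 0.   -0.01  0.  ] F [-0.6  0.7  0.3] w 85.3 g 0.0
```

```bash
python3 - <<'E'
from h import *
c=cams.capture("wrist")
g=cv2.cvtColor(c["pixels"],cv2.COLOR_RGB2HSV);m=cv2.inRange(g,(0,120,30),(9,255,255))
cs=sorted(cv2.findContours(m,0,1)[0],key=cv2.contourArea)[-2:]
for q in cs: print(cv2.contourArea(q),cv2.minEnclosingCircle(q),cv2.fitEllipse(cv2.convexHull(q)),onplane(c,*cv2.fitEllipse(cv2.convexHull(q))[0],88))
print(proj(c,[530,281,88]));go(530,281,None,131)
E
python3 -m crank '[[[0,0,1],[0,0,0],1],[[0,0,1],[0,0,0],1],[[0,0,0],[0,0,0],1],[[0,0,0],[0,0,0],1],[[0,0,0],[0,0,0],1]]' 60 | head -2
python3 - <<'E'
from h import *
c=cams.capture("top");save(c,"t2",(140,130,300,250),5)
go(530,281,None,131)
E
```

```text
17.5 ((280.23333740234375, 185.8000030517578), 9.224760055541992) ((282.0622863769531, 184.34710693359375), (13.128196716308594, 18.360942840576172), 139.7743377685547) [535.61395875 283.38121305]
21.5 ((268.8611145019531, 186.69444274902344), 7.393892765045166) ((269.4600830078125, 187.5926513671875), (8.402379989624023, 15.748859405517578), 20.109115600585938) [534.83994019 269.47368103]
[278.32303613 180.13264094]
t 1.7 pos [528.6 279.9 319.1] yaw 72.0 units [-0.04  0.05  6.27]
turn units [ 0.   -0.01  0.  ] F [-0.1  0.6 -0. ] w 85.7 g 0.0
time: 2.12
eef_pos: [529.4, 280.2, 260.8]
k 5
t 2.17 pos [529.9 280.1 261.3] yaw 72.0 units [0.01 0.02 4.34]
turn units [ 0.03  0.02 -0.  ] F [-0.5 -0.5  0.1] w 85.3 g 0.0
```

View pics/t2.png

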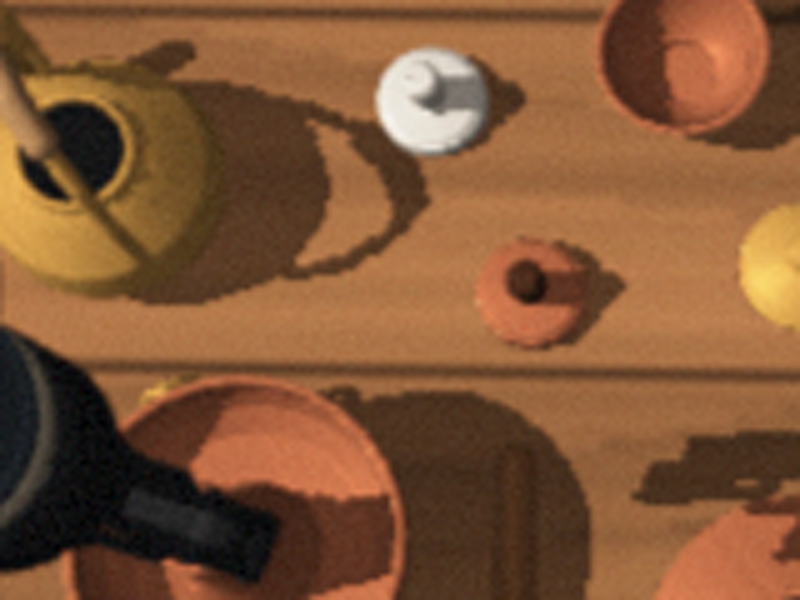

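The view shows the hand over the pot, and the cap knob at crop (525,282). Descending onto the chimney.

```bash
python3 -m crank '[[[0,0,1],[0,0,0],1],[[0,0,1],[0,0,0],1],[[0,0,1],[0,0,0],1],[[0,0,0.6],[0,0,0],1],[[0,0,0.3],[0,0,0],1]]' && python3 -m crank '[[[0,0,0.4],[0,0,0],1],[[0,0,0],[0,0,0],1],[[0,0,0],[0,0,0],0],[[0,0,0],[0,0,0],0],[[0,0,0],[0,0,0],0]]' 60 && python3 -m crank '[[[0,0,0],[0,0,0],0],[[0,0,0],[0,0,0],0],[[0,0,0],[0,0,0],0],[[0,0,0],[0,0,0],0],[[0,0,0],[0,0,0],0]]'
```

```text
time: 2.58
eef_pos: [528.9, 279.0, 141.3]
orientation: [[-0.951, 0.309, -0.001], [0.309, 0.951, -0.001], [0.001, -0.001, -1.0]]
wrist_force: [-0.7, 0.4, -0.1]
gripper_width: 85.3
grasp_force: 0.0
time: 3.0
eef_pos: [530.2, 279.3, 131.8]
orientation: [[-0.951, 0.31, 0.002], [0.31, 0.951, 0.002], [-0.002, 0.002, -1.0]]
wrist_force: [0.4, -0.4, -0.1]
gripper_width: 51.6
grasp_force: 0.0
time: 3.42
eef_pos: [530.6, 280.5, 132.0]
orientation: [[-0.951, 0.309, 0.004], [0.309, 0.951, 0.003], [-0.002, 0.004, -1.0]]
wrist_force: [1.7, 3.8, 5.4]
gripper_width: 40.9
grasp_force: 60.1
```

```bash
python3 -m crank '[[[0,0,-0.3],[0,0,0],0],[[0,0,-0.7],[0,0,0],0],[[0,0,-1],[0,0,0],0],[[0,0,-1],[0,0,0],0],[[0,0,-0.8],[0,0,0],0]]' 80 && python3 -m crank '[[[0,0,-0.3],[0,0,0],0],[[0,0,0],[0,0,0],0],[[0,0,0],[0,0,0],0],[[0,0,0],[0,0,0],0],[[0,0,0],[0,0,0],0]]'; python3 - <<'E'
from h import *
go(510.4,-278.5,None)
E
```

```text
time: 3.83
eef_pos: [528.3, 277.3, 244.9]
orientation: [[-0.951, 0.31, -0.003], [0.31, 0.951, -0.003], [0.002, -0.003, -1.0]]
wrist_force: [1.0, 0.2, -5.5]
gripper_width: 40.9
grasp_force: 81.7
time: 4.25
eef_pos: [528.0, 278.1, 250.8]
orientation: [[-0.951, 0.31, -0.004], [0.31, 0.951, -0.003], [0.003, -0.004, -1.0]]
wrist_force: [-0.6, -0.1, -5.6]
gripper_width: 40.5
grasp_force: 82.3
t 4.25 pos [528.  278.1 250.8] yaw 72.0 units [ -5.18 -17.82   0.05]
turn units [-0.05 -0.04 -0.  ] F [-0.6 -0.1 -5.6] w 40.5 g 82.3
```

```bash
R='x'; python3 -m crank '[[[-0.1,-0.3,0],[0,0,0],0],[[-0.2,-0.6,0],[0,0,0],0],[[-0.25,-0.8,0],[0,0,0],0],[[-0.25,-0.8,0],[0,0,0],0],[[-0.25,-0.8,0],[0,0,0],0]]' | head -3 && python3 -m crank '[[[-0.25,-0.9,0],[0,0,0],0],[[-0.25,-0.9,0],[0,0,0],0],[[-0.25,-0.9,0],[0,0,0],0],[[-0.25,-0.9,0],[0,0,0],0],[[-0.25,-0.9,0],[0,0,0],0]]' |head -3&& python3 -m crank '[[[-0.25,-0.9,0],[0,0,0],0],[[-0.25,-0.9,0],[0,0,0],0],[[-0.25,-0.9,0],[0,0,0],0],[[-0.25,-0.9,0],[0,0,0],0],[[-0.25,-0.9,0],[0,0,0],0]]' |head -3&& python3 -m crank '[[[-0.25,-0.8,0],[0,0,0],0],[[-0.25,-0.8,0],[0,0,0],0],[[-0.25,-0.8,0],[0,0,0],0],[[-0.2,-0.7,0],[0,0,0],0],[[-0.1,-0.4,0],[0,0,0],0]]'|head -3&& python3 -m crank '[[[0,0,0],[0,0,0],0],[[0,0,0],[0,0,0],0],[[0,0,0],[0,0,0],0],[[0,0,0],[0,0,0],0],[[0,0,0],[0,0,0],0]]'; python3 - <<'E'
from h import *
go(510.4,-278.5,None,136)
print(manip.get_state()["q"].round(2))
E
```

```text
time: 4.67
eef_pos: [528.0, 172.9, 252.3]
orientation: [[-0.951, 0.31, -0.002], [0.31, 0.951, -0.001], [0.001, -0.002, -1.0]]
time: 5.08
eef_pos: [521.5, 32.7, 252.6]
orientation: [[-0.951, 0.31, -0.002], [0.31, 0.951, -0.001], [0.001, -0.001, -1.0]]
time: 5.5
eef_pos: [515.2, -107.0, 252.7]
orientation: [[-0.951, 0.31, -0.001], [0.31, 0.951, -0.0], [0.001, -0.001, -1.0]]
time: 5.92
eef_pos: [512.1, -218.7, 252.7]
orientation: [[-0.95, 0.314, -0.002], [0.314, 0.95, -0.002], [0.001, -0.002, -1.0]]
time: 6.33
eef_pos: [513.9, -213.3, 253.1]
orientation: [[-0.952, 0.308, -0.0], [0.308, 0.952, 0.001], [0.001, 0.001, -1.0]]
wrist_force: [-0.1, 0.2, -5.0]
gripper_width: 40.3
grasp_force: 82.1
t 6.33 pos [ 513.9 -213.3  253.1] yaw 72.1 units [-0.56 -2.11  3.9 ]
turn units [ 0.01 -0.01  0.  ] F [-0.1  0.2 -5. ] w 40.3 g 82.1
[ 0.01  0.29  0.38  1.84 -0.12  1.04  1.7 ]
```

```bash
python3 -m crank '[[[-0.1,-0.4,0],[0,0,0],0],[[-0.15,-0.6,0],[0,0,0],0],[[-0.15,-0.6,0],[0,0,0],0],[[-0.15,-0.5,0],[0,0,0],0],[[0,0,0],[0,0,0],0]]' |head -3&& python3 -m crank '[[[0,0,0],[0,0,0],0],[[0,0,0],[0,0,0],0],[[0,0,0],[0,0,0],0],[[0,0,0],[0,0,0],0],[[0,0,0],[0,0,0],0]]'; python3 - <<'E'
from h import *
go(510.4,-278.5,None,136)
c=cams.capture("top");save(c,"t3",(340,170,500,290),5)
E
```

```text
time: 6.75
eef_pos: [509.2, -283.3, 253.6]
orientation: [[-0.95, 0.313, 0.0], [0.313, 0.95, -0.004], [-0.001, -0.003, -1.0]]
time: 7.17
eef_pos: [510.2, -278.7, 253.2]
orientation: [[-0.951, 0.308, 0.0], [0.308, 0.951, 0.0], [0.0, 0.0, -1.0]]
wrist_force: [0.8, 0.3, -4.9]
gripper_width: 40.3
grasp_force: 82.3
t 7.17 pos [ 510.2 -278.7  253.2] yaw 72.0 units [-0.    0.01  3.91]
turn units [ 0. -0.  0.] F [ 0.8  0.3 -4.9] w 40.3 g 82.3
k 5
```

View pics/t3.png

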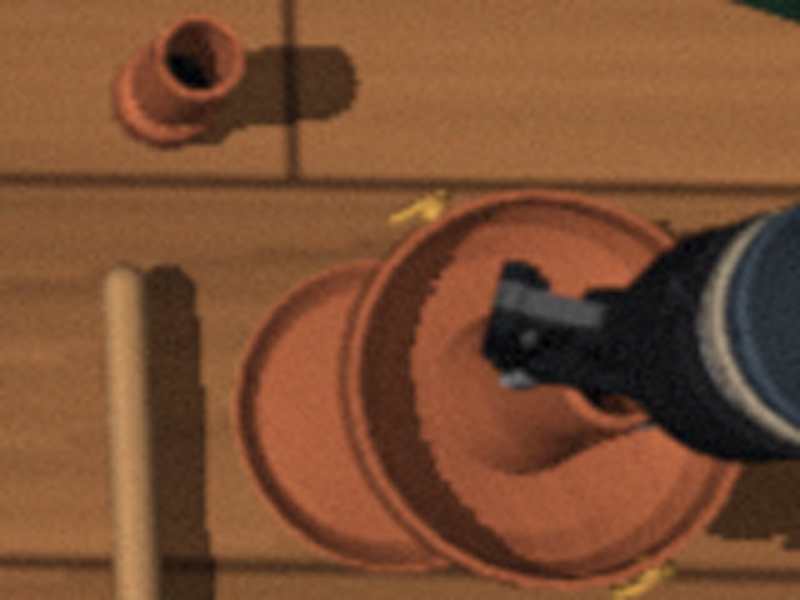

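Pot is held upright above the dish (pot rim centre about (548,390); dish's left edge at 238). Lowering.

```bash
python3 -m crank '[[[0,0,0.5],[0,0,0],0],[[0,0,0.9],[0,0,0],0],[[0,0,0.9],[0,0,0],0],[[0,0,0.8],[0,0,0],0],[[0,0,0.3],[0,0,0],0]]' |head -3&& python3 -m crank '[[[0,0,0.15],[0,0,0],0],[[0,0,0.1],[0,0,0],0],[[0,0,0.1],[0,0,0],0],[[0,0,0],[0,0,0],0],[[0,0,0],[0,0,0],0]]'; python3 - <<'E'
from h import *
go(510.4,-278.5,None,136)
E
```

```text
time: 7.63
eef_pos: [508.2, -278.0, 147.9]
orientation: [[-0.951, 0.309, -0.006], [0.309, 0.951, 0.003], [0.006, 0.001, -1.0]]
time: 8.05
eef_pos: [510.6, -280.0, 141.8]
orientation: [[-0.951, 0.31, 0.002], [0.31, 0.951, -0.001], [-0.002, -0.0, -1.0]]
wrist_force: [-0.6, 0.2, -5.0]
gripper_width: 40.9
grasp_force: 82.2
t 8.05 pos [ 510.6 -280.   141.8] yaw 72.0 units [0.02 0.04 0.19]
turn units [-0.    0.02  0.  ] F [-0.6  0.2 -5. ] w 40.9 g 82.2
```

```bash
python3 -m crank '[[[0,0.05,0.1],[0,0,0],0],[[0,0,0.05],[0,0,0],0],[[0,0,0.04],[0,0,0],0],[[0,0,0],[0,0,0],0],[[0,0,0],[0,0,0],0]]'
```

```text
time: 8.47
eef_pos: [510.9, -278.0, 136.0]
orientation: [[-0.951, 0.309, 0.001], [0.309, 0.951, 0.0], [-0.001, 0.001, -1.0]]
wrist_force: [-1.1, 2.7, 3.2]
gripper_width: 40.4
grasp_force: 82.9
```

```bash
python3 -m crank '[[[0,0,0.02],[0,0,0],0.7],[[0,0,0],[0,0,0],0.8],[[0,0,0],[0,0,0],1],[[0,0,0],[0,0,0],1],[[0,0,0],[0,0,0],1]]' && python3 -m crank '[[[0,0,-0.5],[0,0,0],1],[[0,0,-0.9],[0,0,0],1],[[0,0,-0.9],[0,0,0],1],[[0,0,-0.9],[0,0,0],1],[[0,0,-0.5],[0,0,0],1]]'; python3 - <<'E'
from h import *
go(487.5,11.7,None)
E
```

```text
time: 8.88
eef_pos: [510.5, -278.5, 134.5]
orientation: [[-0.951, 0.31, 0.0], [0.31, 0.951, -0.0], [-0.0, -0.0, -1.0]]
wrist_force: [-0.1, 0.3, 0.6]
gripper_width: 85.5
grasp_force: 0.0
time: 9.3
eef_pos: [511.4, -279.1, 248.7]
orientation: [[-0.951, 0.31, 0.004], [0.31, 0.951, -0.002], [-0.005, -0.0, -1.0]]
wrist_force: [0.2, -0.5, -0.3]
gripper_width: 85.1
grasp_force: 0.0
t 9.3 pos [ 511.4 -279.1  248.7] yaw 71.9 units [ 3.76  8.97 -0.02]
turn units [-0.01  0.05  0.  ] F [ 0.2 -0.5 -0.3] w 85.1 g 0.0
```

```bash
python3 -m crank '[[[0.3,0.6,0],[0,0,0],1],[[0.35,0.8,0],[0,0,0],1],[[0.35,0.8,0],[0,0,0],1],[[0.35,0.8,0],[0,0,0],1],[[0.35,0.8,0],[0,0,0],1]]' |head -3&& python3 -m crank '[[[0.35,0.8,0],[0,0,0],1],[[0.35,0.8,0],[0,0,0],1],[[0.35,0.8,0],[0,0,0],1],[[0.35,0.8,0],[0,0,0],1],[[0.35,0.8,0],[0,0,0],1]]'|head -3;python3 -m crank '[[[0.2,0.8,0],[0,0,0],1],[[0.05,0.3,0],[0,0,0],1],[[0,0,0],[0,0,0],1],[[0,0,0],[0,0,0],1],[[0,0,0],[0,0,0],1]]';  python3 - <<'E'
from h import *
go(487.5,11.7,None,47)
t=cams.capture("top");save(t,"t4",(370,200,480,300),6)
E
```

```text
time: 9.72
eef_pos: [496.9, -153.1, 245.6]
orientation: [[-0.951, 0.31, 0.0], [0.31, 0.951, -0.0], [-0.0, 0.0, -1.0]]
time: 10.13
eef_pos: [484.2, -22.6, 245.6]
orientation: [[-0.951, 0.31, 0.001], [0.31, 0.951, 0.0], [-0.001, 0.0, -1.0]]
time: 10.55
eef_pos: [487.6, 8.1, 245.5]
orientation: [[-0.95, 0.312, -0.0], [0.312, 0.95, -0.001], [-0.0, -0.001, -1.0]]
wrist_force: [0.2, -0.7, 0.5]
gripper_width: 85.3
grasp_force: 0.0
t 10.55 pos [487.6   8.1 245.5] yaw 71.8 units [0.04 0.12 6.62]
turn units [-0.01  0.    0.  ] F [ 0.2 -0.7  0.5] w 85.3 g 0.0
k 6
```

View pics/t4.png

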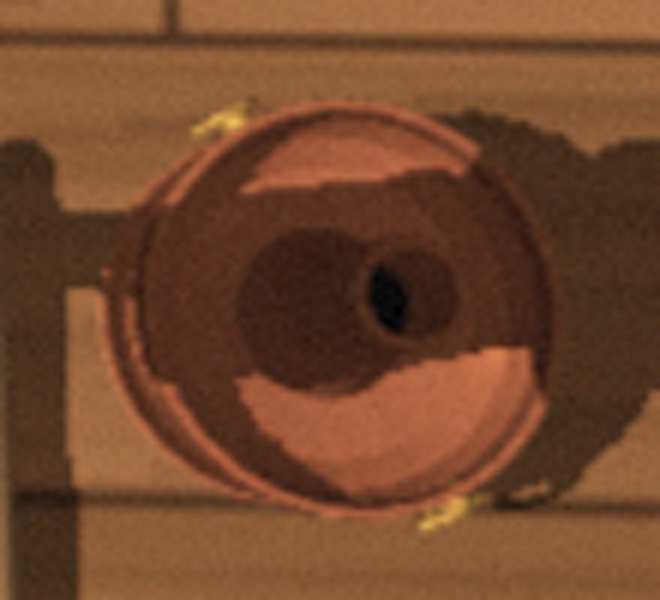

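```bash
python3 - <<'E'
from h import *
t=cams.capture("top")
print(onplane(t,426.8,251.5,92),onplane(t,438.2,248.8,154))
go(487.5,11.7,None,43)
E
python3 -m crank '[[[0,0,0.5],[0,0,0],1],[[0,0,0.9],[0,0,0],1],[[0,0,1],[0,0,0],1],[[0,0,1],[0,0,0],1],[[0,0,1],[0,0,0],1]]' | head -3; python3 -m crank '[[[0,0,1],[0,0,0],1],[[0,0,0.6],[0,0,0],1],[[0,0,0.3],[0,0,0],1],[[0,0,0],[0,0,0],1],[[0,0,0],[0,0,0],1]]';  python3 - <<'E'
from h import *
go(487.5,11.7,None,43)
E
```

```text
[ 509.16680402 -272.31555797] [ 510.52791442 -275.84537513]
t 10.65 pos [487.5   8.2 245.5] yaw 71.8 units [0.04 0.11 6.75]
turn units [-0.01  0.    0.  ] F [-0.1 -0.3 -0.4] w 85.3 g 0.0
time: 11.07
eef_pos: [487.7, 8.7, 112.6]
orientation: [[-0.95, 0.312, 0.001], [0.312, 0.95, -0.0], [-0.001, 0.0, -1.0]]
time: 11.48
eef_pos: [488.0, 9.4, 56.8]
orientation: [[-0.95, 0.311, 0.0], [0.311, 0.95, -0.0], [-0.0, -0.0, -1.0]]
wrist_force: [0.4, 1.2, 0.2]
gripper_width: 85.1
grasp_force: 0.0
t 11.48 pos [488.    9.4  56.8] yaw 71.9 units [0.04 0.07 0.46]
turn units [-0.  0.  0.] F [0.4 1.2 0.2] w 85.1 g 0.0
```

```bash
python3 -m crank '[[[0.04,0.07,0.3],[0,0,0],1],[[0,0,0.15],[0,0,0],1],[[0,0,0],[0,0,0],1],[[0,0,0],[0,0,0],0],[[0,0,0],[0,0,0],0]]' 60|head -6; python3 -m crank '[[[0,0,0],[0,0,0],0],[[0,0,0],[0,0,0],0],[[0,0,0],[0,0,0],0],[[0,0,0],[0,0,0],0],[[0,0,0],[0,0,0],0]]'
```

```text
time: 11.9
eef_pos: [487.4, 12.6, 43.4]
orientation: [[-0.951, 0.31, 0.001], [0.31, 0.951, 0.0], [-0.001, 0.001, -1.0]]
wrist_force: [1.9, 5.1, 5.4]
gripper_width: 63.7
grasp_force: 3.1
time: 12.32
eef_pos: [487.9, 13.0, 44.2]
orientation: [[-0.951, 0.31, 0.002], [0.31, 0.951, 0.001], [-0.001, 0.002, -1.0]]
wrist_force: [-2.4, 2.1, 8.4]
gripper_width: 57.7
grasp_force: 63.9
```

```bash
python3 -m crank '[[[0,0,-0.3],[0,0,0],0],[[0,0,-0.6],[0,0,0],0],[[0,0,-1],[0,0,0],0],[[0,0,-1],[0,0,0],0],[[0,0,-1],[0,0,0],0]]' 70|head -2; python3 -m crank '[[[0,0,-1],[0,0,0],0],[[0,0,-1],[0,0,0],0],[[0,0,-0.6],[0,0,0],0],[[0,0,-0.3],[0,0,0],0],[[0,0,0],[0,0,0],0]]'; python3 - <<'E'
from h import *
go(510.3,-277.5)
c=cams.capture("scene");save(c,"s2",(80,100,340,295),3)
E
```

```text
time: 12.73
eef_pos: [486.1, 12.1, 161.2]
time: 13.15
eef_pos: [487.7, 12.3, 248.9]
orientation: [[-0.951, 0.31, 0.004], [0.31, 0.951, 0.001], [-0.003, 0.002, -1.0]]
wrist_force: [-0.1, 0.7, -3.5]
gripper_width: 57.6
grasp_force: 76.2
t 13.15 pos [487.7  12.3 248.9] yaw 72.0 units [-3.71 -8.95 -0.01]
turn units [ 0.02  0.04 -0.  ] F [-0.1  0.7 -3.5] w 57.6 g 76.2
k 3
```

View pics/s2.png

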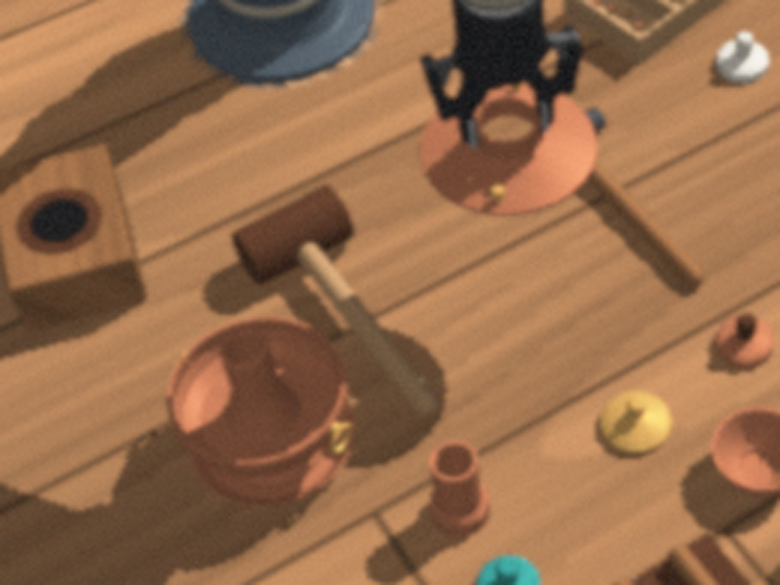

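Scene: lid is level in the hand and the pot stands upright in the dish. I'll take an unobstructed measurement of the pot from the top.

```bash
python3 - <<'E'
from h import *
s=cams.capture("scene");print(onplane(s,80+259/3,100+390/3,92))
t=cams.capture("top");save(t,"t5",(345,155,475,300),4.1)
go(510.3,-277.5)
E
```

```text
[ 518.53241332 -276.47306556]
k 4.1
t 13.3 pos [485.8  12.3 245.4] yaw 72.0 units [-3.77 -8.93  0.  ]
turn units [-0.02 -0.03 -0.  ] F [ 0.1  0.1 -3. ] w 57.1 g 76.1
```

View pics/t5.png

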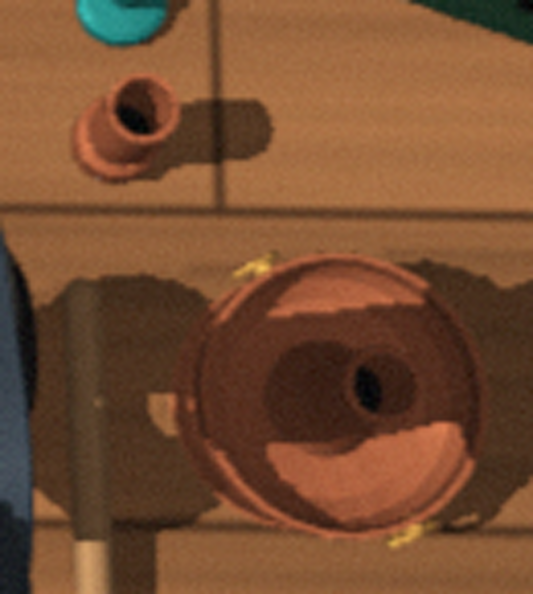

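The rim's centre is at crop (343,396) and the chimney top at (381,383), which agrees with the TCP release point to about 2 mm.

```bash
python3 -m crank '[[[-0.2,-0.4,0],[0,0,0],0],[[-0.3,-0.7,0],[0,0,0],0],[[-0.35,-0.8,0],[0,0,0],0],[[-0.35,-0.8,0],[0,0,0],0],[[-0.35,-0.8,0],[0,0,0],0]]'|head -2; python3 -m crank '[[[-0.35,-0.8,0],[0,0,0],0],[[-0.35,-0.8,0],[0,0,0],0],[[-0.35,-0.8,0],[0,0,0],0],[[-0.35,-0.8,0],[0,0,0],0],[[-0.35,-0.8,0],[0,0,0],0]]'|head -2;  python3 -m crank '[[[-0.3,-0.8,0],[0,0,0],0],[[-0.1,-0.4,0],[0,0,0],0],[[0,0,0],[0,0,0],0],[[0,0,0],[0,0,0],0],[[0,0,0],[0,0,0],0]]'|head -2; python3 - <<'E'
from h import *
go(510.3,-277.5)
E
```

```text
time: 13.72
eef_pos: [497.7, -102.7, 244.9]
time: 14.13
eef_pos: [510.5, -233.0, 244.7]
time: 14.55
eef_pos: [511.7, -268.3, 245.9]
t 14.55 pos [ 511.7 -268.3  245.9] yaw 72.1 units [-0.05 -0.31 -0.  ]
turn units [ 0.02 -0.03  0.  ] F [ 0.5  0.1 -2.9] w 56.9 g 76.0
```

```bash
python3 -m crank '[[[-0.05,-0.3,0],[0,0,0],0],[[0,0,0],[0,0,0],0],[[0,0,0],[0,0,0],0],[[0,0,0],[0,0,0],0],[[0,0,0],[0,0,0],0]]'|head -2; python3 - <<'E'
from h import *
go(510.3,-277.5)
t=cams.capture("top");save(t,"t6",(360,185,480,285),6)
E
```

```text
time: 14.97
eef_pos: [510.5, -278.7, 247.0]
t 14.97 pos [ 510.5 -278.7  247. ] yaw 72.0 units [0.02 0.04 0.  ]
turn units [ 0.  0. -0.] F [ 0.9  0.6 -2.2] w 57.3 g 76.0
k 6
```

View pics/t6.png

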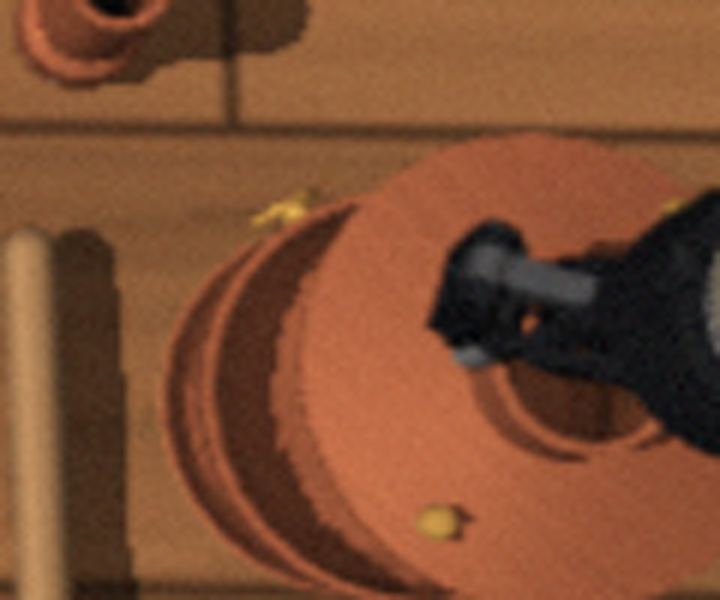

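```bash
python3 - <<'E'
from h import *
t=cams.capture("top")
th=np.linspace(0,6.283,361)
def ext(x,y,z,r):
    P=np.array([proj(t,[x+r*np.cos(a),y+r*np.sin(a),z]) for a in th]);return P.min(0).round(1),P.max(0).round(1)
print("lid pred at TCP",ext(510.5,-278.7,209.5,80),"seen left 410.0 top 207.2")
print("rim pred",ext(510.3,-277.5,92,79), "seen left 394.7; t5 x392.1/394-463.3 y 217-286.2")
print("chim",ext(510.3,-277.5,152,20),"seen t5 429.4-446.7, 239.9-257")
go(510.3,-277.5,None,131)
E
```

```text
lid pred at TCP (array([409.3, 207.1]), array([490.5, 287.6])) seen left 410.0 top 207.2
rim pred (array([394.3, 216.9]), array([464. , 286.2])) seen left 394.7; t5 x392.1/394-463.3 y 217-286.2
chim (array([429.2, 239.6]), array([448.1, 258.4])) seen t5 429.4-446.7, 239.9-257
t 15.07 pos [ 510.5 -278.8  247. ] yaw 72.0 units [0.02 0.04 3.87]
turn units [ 0.  0. -0.] F [-0.7  0.2 -2.5] w 57.4 g 76.0
```

Lid and pot are predicted to within 1–2 mm. A small +y correction, then lower.

```bash
python3 -m crank '[[[0.02,0.08,0.3],[0,0,0],0],[[0,0,0.6],[0,0,0],0],[[0,0,0.8],[0,0,0],0],[[0,0,0.8],[0,0,0],0],[[0,0,0.6],[0,0,0],0]]'; python3 -m crank '[[[0,0,0.3],[0,0,0],0],[[0,0,0],[0,0,0],0],[[0,0,0],[0,0,0],0],[[0,0,0],[0,0,0],0],[[0,0,0],[0,0,0],0]]'; python3 - <<'E'
from h import *
go(510.5,-276.8,None,131)
E
```

```text
time: 15.48
eef_pos: [509.8, -275.7, 151.6]
orientation: [[-0.951, 0.309, -0.002], [0.309, 0.951, 0.001], [0.002, 0.0, -1.0]]
wrist_force: [0.1, 0.2, -2.3]
gripper_width: 57.2
grasp_force: 76.0
time: 15.9
eef_pos: [511.5, -277.1, 146.3]
orientation: [[-0.951, 0.31, 0.003], [0.31, 0.951, -0.001], [-0.003, -0.0, -1.0]]
wrist_force: [0.4, 0.1, -3.3]
gripper_width: 57.2
grasp_force: 76.0
t 15.9 pos [ 511.5 -277.1  146.3] yaw 72.0 units [0.04 0.   0.51]
turn units [-0.    0.03  0.  ] F [ 0.4  0.1 -3.3] w 57.2 g 76.0
```

```bash
python3 -m crank '[[[0.03,0,0.2],[0,0,0],0],[[0,0,0.15],[0,0,0],0],[[0,0,0.1],[0,0,0],0],[[0,0,0],[0,0,0],0],[[0,0,0],[0,0,0],0]]'; python3 -m crank '[[[0,0,0.05],[0,0,0],0],[[0,0,0.05],[0,0,0],0],[[0,0,0],[0,0,0],0],[[0,0,0],[0,0,0],0]]'
```

```text
time: 16.32
eef_pos: [509.6, -276.2, 131.4]
orientation: [[-0.951, 0.31, -0.0], [0.31, 0.951, 0.001], [0.001, 0.0, -1.0]]
wrist_force: [-1.4, 0.2, -0.4]
gripper_width: 57.2
grasp_force: 76.2
time: 16.65
eef_pos: [509.6, -276.3, 131.3]
orientation: [[-0.951, 0.31, 0.0], [0.31, 0.951, 0.002], [0.0, 0.002, -1.0]]
wrist_force: [-6.9, 4.4, 19.3]
gripper_width: 57.6
grasp_force: 78.2
```

Seated at the predicted height, with contact force. Releasing.

```bash
python3 -m crank '[[[0,0,-0.06],[0,0,0],0.8],[[0,0,0],[0,0,0],1],[[0,0,0],[0,0,0],1],[[0,0,0],[0,0,0],1],[[0,0,0],[0,0,0],1]]'; python3 -m crank '[[[0,0,-0.4],[0,0,0],1],[[0,0,-0.8],[0,0,0],1],[[0,0,-1],[0,0,0],1],[[0,0,-0.8],[0,0,0],1],[[0,0,-0.5],[0,0,0],1]]' ; python3 - <<'E'
from h import *
go(671,-169.6)
E
```

```text
time: 17.07
eef_pos: [509.7, -276.4, 129.9]
orientation: [[-0.951, 0.31, -0.0], [0.31, 0.951, 0.0], [0.0, -0.0, -1.0]]
wrist_force: [0.2, -0.3, -0.3]
gripper_width: 85.3
grasp_force: 0.0
time: 17.48
eef_pos: [510.7, -277.3, 238.9]
orientation: [[-0.951, 0.31, 0.004], [0.31, 0.951, -0.002], [-0.005, -0.0, -1.0]]
wrist_force: [0.3, -0.5, -0.0]
gripper_width: 85.4
grasp_force: 0.0
t 17.48 pos [ 510.7 -277.3  238.9] yaw 71.9 units [-3.97  5.07  0.02]
turn units [-0.    0.05  0.  ] F [ 0.3 -0.5 -0. ] w 85.4 g 0.0
```

```bash
python3 -m crank '[[[-0.4,0.5,0],[0,0,0],1],[[-0.6,0.8,0],[0,0,0],1],[[-0.6,0.8,0],[0,0,0],1],[[-0.6,0.8,0],[0,0,0],1],[[-0.6,0.8,0],[0,0,0],1]]'|head -2; python3 -m crank '[[[-0.6,0.7,0],[0,0,0],1],[[-0.5,0.6,0],[0,0,0],1],[[0,0,0],[0,0,0],1],[[0,0,0],[0,0,0],1],[[0,0,0],[0,0,0],1]]'|head -2; python3 - <<'E'
from h import *
go(671,-170.2,None,66)
t=cams.capture("top");save(t,"t7",(345,155,475,300),4.1)
E
```

```text
time: 17.9
eef_pos: [625.1, -196.0, 236.3]
time: 18.32
eef_pos: [666.8, -170.9, 235.5]
t 18.32 pos [ 666.8 -170.9  235.5] yaw 71.9 units [-0.13  0.07  5.65]
turn units [-0.01 -0.   -0.  ] F [-0.3  0.2  0.7] w 85.4 g 0.0
k 4.1
```

View pics/t7.png

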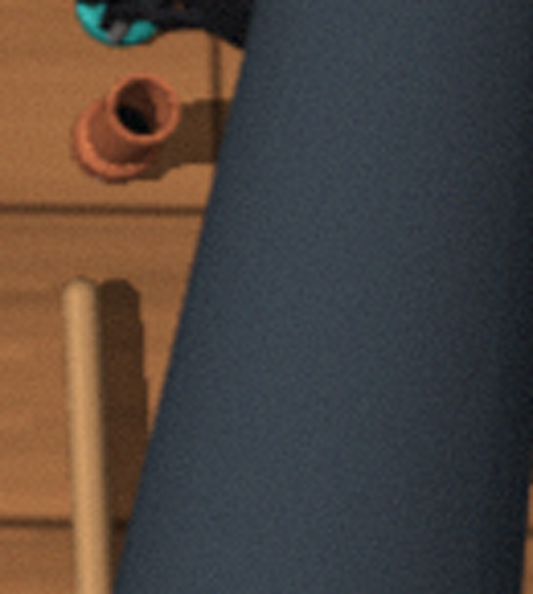

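Pipe top is at crop (145,107), giving about (672,-170). The turquoise look-alike stands 55 mm further out in x, clear of the fingers. Descending.

```bash
python3 -m crank '[[[-0.15,0.05,0.3],[0,0,0],1],[[0,0,0.8],[0,0,0],1],[[0,0,1],[0,0,0],1],[[0,0,1],[0,0,0],1],[[0,0,1],[0,0,0],1]]'|head -2; python3 -m crank '[[[0,0,0.8],[0,0,0],1],[[0,0,0.4],[0,0,0],1],[[0,0,0],[0,0,0],1],[[0,0,0],[0,0,0],1],[[0,0,0],[0,0,0],1]]'|head -4; python3 - <<'E'
from h import *
go(672,-170.2,None,70)
print(onplane(cams.capture("top"),380.2,181.6,90))
E
```

```text
time: 18.78
eef_pos: [671.6, -170.9, 111.1]
time: 19.2
eef_pos: [673.3, -170.8, 78.1]
orientation: [[-0.951, 0.31, 0.003], [0.31, 0.951, -0.001], [-0.003, 0.0, -1.0]]
wrist_force: [0.1, 0.2, -0.3]
t 19.2 pos [ 673.3 -170.8   78.1] yaw 71.9 units [0.05 0.   0.27]
turn units [ 0.    0.04 -0.  ] F [ 0.1  0.2 -0.3] w 85.1 g 0.0
[ 672.55967054 -170.28671149]
```

```bash
python3 -m crank '[[[0.02,0,0.25],[0,0,0],1],[[0,0,0],[0,0,0],1],[[0,0,0],[0,0,0],0.4],[[0,0,0],[0,0,0],0],[[0,0,0],[0,0,0],0]]' 40|head -2; python3 -m crank '[[[0,0,0],[0,0,0],0],[[0,0,0],[0,0,0],0],[[0,0,0],[0,0,0],0],[[0,0,0],[0,0,0],0],[[0,0,0],[0,0,0],0]]'
```

```text
time: 19.67
eef_pos: [671.7, -169.7, 69.0]
time: 20.08
eef_pos: [671.9, -169.5, 69.1]
orientation: [[-0.951, 0.309, 0.001], [0.309, 0.951, 0.0], [-0.0, 0.001, -1.0]]
wrist_force: [0.2, 0.5, 2.8]
gripper_width: 41.2
grasp_force: 40.2
```

```bash
python3 -m crank '[[[0,0,-0.3],[0,0,0],0],[[0,0,-0.6],[0,0,0],0],[[0,0,-1],[0,0,0],0],[[0,0,-1],[0,0,0],0],[[0,0,-1],[0,0,0],0]]' 50|head -2; python3 -m crank '[[[0,0,-1],[0,0,0],0],[[0,0,-1],[0,0,0],0],[[0,0,-0.5],[0,0,0],0],[[0,0,-0.2],[0,0,0],0],[[0,0,0],[0,0,0],0]]'; python3 - <<'E'
from h import *
go(510.2,-276.8)
t=cams.capture("top");th=np.linspace(0,6.283,361)
def ext(x,y,z,r):
    P=np.array([proj(t,[x+r*np.cos(a),y+r*np.sin(a),z]) for a in th]);return P.min(0).round(1),P.max(0).round(1)
p=manip.get_state()["eef_pos"];print("ring at TCP",ext(p[0],p[1],p[2]+21,21),"chim",ext(510.2,-276.8,152,20))
save(t,"t8",(350,130,480,290),3.7)
E
```

```text
time: 20.5
eef_pos: [670.8, -170.1, 186.5]
time: 20.92
eef_pos: [671.8, -170.3, 268.3]
orientation: [[-0.951, 0.31, 0.002], [0.31, 0.951, -0.001], [-0.002, 0.0, -1.0]]
wrist_force: [-0.2, -0.9, -2.4]
gripper_width: 41.1
grasp_force: 50.6
t 20.92 pos [ 671.8 -170.3  268.3] yaw 71.9 units [ 4.02 -5.05 -0.01]
turn units [ 0.    0.03 -0.  ] F [-0.2 -0.9 -2.4] w 41.1 g 50.6
ring at TCP (array([391.7, 145.3]), array([414.4, 167. ])) chim (array([428.9, 239.7]), array([447.8, 258.5]))
k 3.7
```

View pics/t8.png

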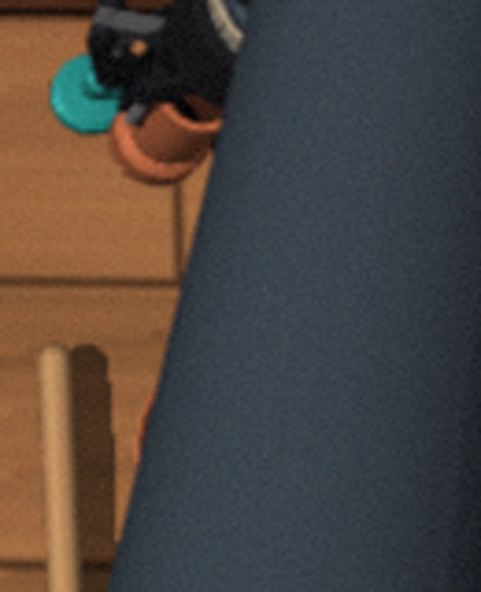

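The pipe is held (socket's left edge at crop 112, lower edge at 184). Carrying it over the pot.

```bash
python3 - <<'E'
from h import *
t=cams.capture("top");th=np.linspace(0,6.283,361)
P=np.array([proj(t,[671.8+28*np.cos(a),-170.3+28*np.sin(a),207]) for a in th]);print(P.min(0).round(1),P.max(0).round(1),"seen left 380.3 bottom 179.7")
E
python3 -m crank '[[[0.3,-0.4,0],[0,0,0],0],[[0.5,-0.6,0],[0,0,0],0],[[0.6,-0.75,0],[0,0,0],0],[[0.6,-0.75,0],[0,0,0],0],[[0.6,-0.75,0],[0,0,0],0]]' |head -2; python3 -m crank '[[[0.6,-0.75,0],[0,0,0],0],[[0.5,-0.6,0],[0,0,0],0],[[0.3,-0.4,0],[0,0,0],0],[[0,0,0],[0,0,0],0],[[0,0,0],[0,0,0],0]]'|head -2;  python3 -m crank '[[[0,0,0],[0,0,0],0],[[0,0,0],[0,0,0],0],[[0,0,0],[0,0,0],0],[[0,0,0],[0,0,0],0],[[0,0,0],[0,0,0],0]]'|head -2;python3 - <<'E'
from h import *
go(510.2,-276.8,None,203)
E
```

```text
[378.9 154.9] [406.1 181.1] seen left 380.3 bottom 179.7
time: 21.43
eef_pos: [565.1, -238.3, 264.2]
time: 21.85
eef_pos: [510.9, -275.1, 265.9]
time: 22.27
eef_pos: [511.6, -274.7, 266.6]
t 22.27 pos [ 511.6 -274.7  266.6] yaw 72.0 units [ 0.02 -0.08  2.12]
turn units [ 0. -0.  0.] F [ 0.1  0.4 -2.1] w 41.1 g 50.6
```

```bash
python3 -m crank '[[[0.02,-0.08,0.3],[0,0,0],0],[[0,0,0.5],[0,0,0],0],[[0,0,0.3],[0,0,0],0],[[0,0,0],[0,0,0],0],[[0,0,0],[0,0,0],0]]'|head -2;  python3 -m crank '[[[0,0,0],[0,0,0],0],[[0,0,0],[0,0,0],0],[[0,0,0],[0,0,0],0]]'|head -2;python3 - <<'E'
from h import *
go(510.2,-277.3,None,203)
c=cams.capture("scene");save(c,"s3",(100,150,240,270),5)
E
```

```text
time: 22.68
eef_pos: [509.4, -277.1, 233.0]
time: 22.93
eef_pos: [510.1, -277.5, 234.4]
t 22.93 pos [ 510.1 -277.5  234.4] yaw 72.0 units [0.   0.01 1.05]
turn units [ 0.    0.01 -0.  ] F [ 0.2 -0.2 -1.1] w 40.6 g 50.6
k 5
```

View pics/s3.png

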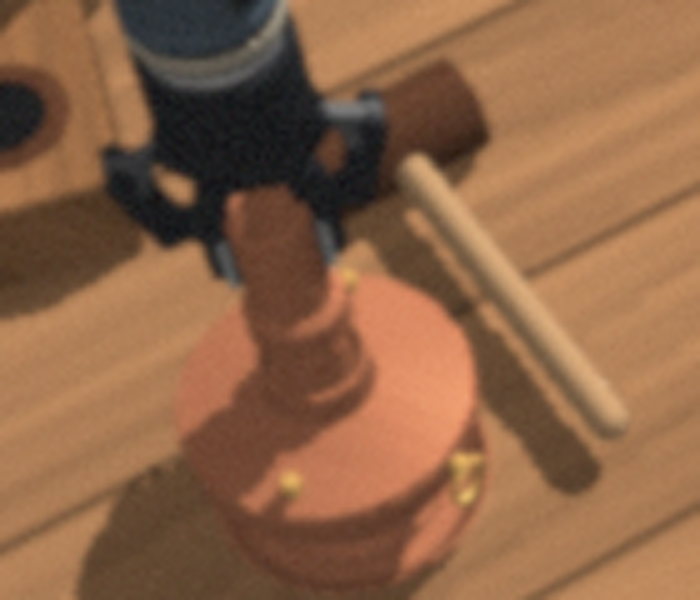

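The lid sits level on the rim, and the pipe is upright directly above the chimney (crop (310,380)). That was my last permitted view, so from here I rely on numbers.

```bash
python3 -m crank '[[[0,0,0.2],[0,0,0],0],[[0,0,0.2],[0,0,0],0],[[0,0,0.15],[0,0,0],0],[[0,0,0],[0,0,0],0],[[0,0,0],[0,0,0],0]]';  python3 -m crank '[[[0,0,0],[0,0,0],0],[[0,0,0],[0,0,0],0]]'
```

```text
time: 23.4
eef_pos: [509.5, -277.2, 216.6]
orientation: [[-0.951, 0.31, -0.001], [0.31, 0.951, 0.0], [0.001, 0.0, -1.0]]
wrist_force: [-0.7, 0.0, -1.2]
gripper_width: 40.8
grasp_force: 50.6
time: 23.57
eef_pos: [509.9, -277.4, 217.4]
orientation: [[-0.951, 0.31, 0.0], [0.31, 0.951, -0.0], [-0.0, 0.0, -1.0]]
wrist_force: [-0.4, 0.3, -1.0]
gripper_width: 41.2
grasp_force: 50.6
```

Past the chimney's top (z 223) with no contact force, so the socket is on. Continuing.

```bash
python3 -m crank '[[[0,0,0.2],[0,0,0],0],[[0,0,0.15],[0,0,0],0],[[0,0,0.07],[0,0,0],0],[[0,0,0],[0,0,0],0],[[0,0,0],[0,0,0],0]]';  python3 -m crank '[[[0,0,0.05],[0,0,0],0],[[0,0,0.03],[0,0,0],0],[[0,0,0],[0,0,0],0],[[0,0,0],[0,0,0],0]]'
```

```text
time: 23.98
eef_pos: [509.6, -277.3, 204.3]
orientation: [[-0.951, 0.31, -0.001], [0.31, 0.951, 0.0], [0.001, 0.0, -1.0]]
wrist_force: [-0.2, 0.1, -2.0]
gripper_width: 40.8
grasp_force: 50.6
time: 24.32
eef_pos: [510.0, -277.5, 203.0]
orientation: [[-0.951, 0.31, 0.001], [0.31, 0.951, -0.0], [-0.001, 0.0, -1.0]]
wrist_force: [-0.9, 0.7, 4.0]
gripper_width: 40.7
grasp_force: 51.0
```

```bash
python3 -m crank '[[[0,0,0],[0,0,0],0.6],[[0,0,0],[0,0,0],0.8],[[0,0,0],[0,0,0],1],[[0,0,0],[0,0,0],1],[[0,0,0],[0,0,0],1]]';  python3 -m crank '[[[0,0,-0.4],[0,0,0],1],[[0,0,-0.8],[0,0,0],1],[[0,0,-1],[0,0,0],1],[[0,0,-0.7],[0,0,0],1],[[0,0,0],[0,0,0],1]]'|head -2; python3 - <<'E'
from h import *
go(670,156)
t=cams.capture("top");
f=lambda u,v:onplane(t,140+u/5,130+v/5,44)
print(f(525,280),onplane(t,140+533/5,130+293/5,6))
E
```

```text
time: 24.73
eef_pos: [509.7, -277.3, 202.1]
orientation: [[-0.951, 0.31, -0.0], [0.31, 0.951, 0.0], [0.0, 0.0, -1.0]]
wrist_force: [0.2, -0.1, 0.3]
gripper_width: 85.1
grasp_force: 0.0
time: 25.15
eef_pos: [511.9, -279.0, 295.2]
t 25.15 pos [ 511.9 -279.   295.2] yaw 71.9 units [-0.52 15.42 -0.  ]
turn units [-0.01  0.12  0.  ] F [ 0.1 -0.2  0.7] w 85.5 g 0.0
[668.61097427 155.58172248] [670.92704207 156.21193808]
```

```bash
python3 -m crank '[[[0,0.4,0],[0,0,0],0.6],[[0,0.7,0],[0,0,0],0.6],[[0,0.9,0],[0,0,0],0.6],[[-0.1,0.9,0],[0,0,0],0.6],[[-0.1,0.9,0],[0,0,0],0.6]]'|head -2; python3 -m crank '[[[0,0.9,0],[0,0,0],0.6],[[0,0.9,0],[0,0,0],0.6],[[0,0.9,0],[0,0,0],0.6],[[-0.1,0.9,0],[0,0,0],0.6],[[-0.1,0.9,0],[0,0,0],0.6]]'|head -2;python3 -m crank '[[[0,0.9,0],[0,0,0],0.6],[[0,0.9,0],[0,0,0],0.6],[[0,0.9,0],[0,0,0],0.6],[[-0.1,0.9,0],[0,0,0],0.6],[[-0.1,0.9,0],[0,0,0],0.6]]'|head -2; python3 -m crank '[[[0,0.9,0],[0,0,0],0.6],[[0,0.6,0],[0,0,0],0.6],[[0,0.4,0],[0,0,0],0.6],[[0,0,0],[0,0,0],0.6],[[0,0,0],[0,0,0],0.6]]'|head -2; python3 - <<'E'
from h import *
go(670,156,None,44)
E
```

```text
time: 25.62
eef_pos: [550.3, -168.3, 287.8]
time: 26.03
eef_pos: [597.6, -41.6, 287.7]
time: 26.45
eef_pos: [644.9, 84.9, 287.6]
time: 26.87
eef_pos: [662.9, 136.0, 288.6]
t 26.87 pos [662.9 136.  288.6] yaw 72.0 units [-0.03  0.72  8.15]
turn units [-0.02 -0.01 -0.  ] F [-0.7 -0.4  0.7] w 51.3 g 0.0
```

```bash
python3 -m crank '[[[0,0.5,0.3],[0,0,0],0.6],[[-0.03,0.22,0.7],[0,0,0],0.6],[[0,0,1],[0,0,0],0.6],[[0,0,1],[0,0,0],0.6],[[0,0,1],[0,0,0],0.6]]'|head -2; python3 -m crank '[[[0,0,1],[0,0,0],0.6],[[0,0,0.7],[0,0,0],0.6],[[0,0,0.3],[0,0,0],0.6],[[0,0,0],[0,0,0],0.6],[[0,0,0],[0,0,0],0.6]]'|head -2; python3 - <<'E'
from h import *
go(670,156,None,46)
c=cams.capture("wrist");p=c["pixels"].astype(int)
print("pred cap",proj(c,[670,156,6]),proj(c,[670,156,14]),"knob",proj(c,[670,156,44]),proj(c,[670,156,20]))
g=cv2.cvtColor(c["pixels"],cv2.COLOR_RGB2HSV);m=cv2.inRange(g,(0,120,90),(9,255,255))
n,l,st,ce=cv2.connectedComponentsWithStats(m)
for i in range(1,n):
    if st[i][4]>600: print(st[i],ce[i].round(1))
E
```

```text
time: 27.28
eef_pos: [670.9, 155.8, 168.0]
time: 27.7
eef_pos: [671.4, 156.1, 109.7]
t 27.7 pos [671.4 156.1 109.7] yaw 71.9 units [ 0.05 -0.02  2.12]
turn units [ 0.    0.01 -0.  ] F [ 0.8 -0.4  1.4] w 50.8 g 0.0
pred cap [275.79219383 219.77635193] [275.80710391 223.81980202] knob [275.87303158 241.69865709] [275.81894942 227.03217183]
```

```bash
python3 - <<'E'
from h import *
c=cams.capture("wrist");g=cv2.cvtColor(c["pixels"],cv2.COLOR_RGB2HSV)
for v in (175,200,220,240,260): print(v,[tuple(int(a) for a in g[v,u]) for u in range(200,360,12)])
E
```

```text
175 [(14, 132, 135), (14, 133, 109), (15, 133, 94), (14, 134, 124), (14, 135, 151), (14, 134, 156), (14, 136, 154), (14, 137, 156), (14, 133, 155), (14, 137, 154), (14, 137, 158), (14, 134, 162), (14, 134, 164), (15, 135, 164)]
200 [(14, 134, 154), (14, 136, 154), (15, 138, 153), (13, 132, 95), (10, 144, 135), (10, 148, 164), (11, 147, 166), (10, 146, 177), (11, 147, 174), (10, 145, 204), (14, 136, 161), (14, 133, 159), (14, 136, 157), (14, 134, 160)]
220 [(14, 132, 164), (14, 133, 165), (13, 134, 167), (12, 141, 87), (10, 144, 117), (11, 146, 98), (11, 142, 61), (12, 148, 74), (10, 149, 171), (9, 143, 177), (14, 134, 165), (14, 136, 167), (14, 135, 164), (14, 133, 163)]
240 [(14, 131, 161), (14, 135, 161), (14, 137, 95), (14, 133, 94), (10, 140, 95), (11, 146, 96), (12, 142, 88), (12, 152, 87), (11, 147, 163), (10, 145, 167), (14, 135, 160), (14, 135, 160), (13, 135, 161), (14, 135, 160)]
260 [(14, 137, 97), (14, 141, 94), (15, 137, 160), (14, 138, 157), (13, 136, 159), (14, 134, 160), (14, 137, 158), (14, 131, 156), (14, 136, 156), (14, 133, 155), (13, 134, 160), (14, 138, 159), (14, 132, 162), (14, 133, 159)]
```

```bash
python3 - <<'E'
from h import *
c=cams.capture("wrist");g=cv2.cvtColor(cv2.medianBlur(c["pixels"],5),cv2.COLOR_RGB2HSV)
m=cv2.inRange(g,(7,135,50),(12,255,255));m[:180]=0;m[265:]=0
n,l,st,ce=cv2.connectedComponentsWithStats(m)
i=1+np.argmax(st[1:,4]);print(st[i],ce[i])
pts=np.argwhere(l==i)[:,::-1];e=cv2.fitEllipse(cv2.convexHull(pts.astype(np.int32)));print(e)
th=np.linspace(0,6.283,361)
P=np.array([proj(c,[670+29.5*np.cos(a),156+29.5*np.sin(a),4]) for a in th]);print("pred",P.min(0),P.max(0))
print(onplane(c,*e[0],6)); 
d=cv2.inRange(g,(0,0,0),(20,255,80));d[:200]=0;d[255:]=0;d[:,:235]=0;d[:,320:]=0
q=np.argwhere(d>0)[:,::-1];print("dark",len(q),q.min(0),q.max(0),q.mean(0));go(670,156,None,46)
E
```

```text
[ 236  180   82   78 5124] [276.71896956 218.22111632]
((276.6134033203125, 217.90408325195312), (81.04922485351562, 82.09869384765625), 68.0266342163086)
pred [233.03966162 176.2085741 ] [315.96616997 254.33610259]
[670.55710128 157.37859346]
dark 437 [261 214] [290 251] [272.17620137 226.94508009]
t 27.85 pos [672.3 156.7 111.4] yaw 71.9 units [ 0.07 -0.05  2.18]
turn units [ 0.02  0.04 -0.  ] F [-0.6 -0.2  0.5] w 51.6 g 0.0
```

```bash
python3 -m crank '[[[0.05,0,0.4],[0,0,0],0.6],[[0,0,0.7],[0,0,0],0.6],[[0,0,0.6],[0,0,0],0.6],[[0,0,0.3],[0,0,0],0.6],[[0,0,0],[0,0,0],0.6]]'|head -2; python3 -m crank '[[[0,0,0],[0,0,0],0.6],[[0,0,0],[0,0,0],0.6],[[0,0,0],[0,0,0],0.6]]'; python3 - <<'E'
from h import *
go(670.4,156.8,None,46)
E
```

```text
time: 28.27
eef_pos: [667.8, 157.0, 46.9]
time: 28.52
eef_pos: [670.5, 157.4, 50.7]
orientation: [[-0.951, 0.31, 0.002], [0.31, 0.951, 0.001], [-0.002, 0.001, -1.0]]
wrist_force: [-0.0, -0.1, -0.4]
gripper_width: 51.4
grasp_force: 0.0
t 28.52 pos [670.5 157.4  50.7] yaw 72.0 units [-0.   -0.02  0.16]
turn units [ 0.02  0.02 -0.  ] F [-0.  -0.1 -0.4] w 51.4 g 0.0
```

```bash
python3 -m crank '[[[0,0,0.13],[0,0,0],0.6],[[0,0,0],[0,0,0],0.3],[[0,0,0],[0,0,0],0],[[0,0,0],[0,0,0],0],[[0,0,0],[0,0,0],0]]' 40|head -2; python3 -m crank '[[[0,0,0],[0,0,0],0],[[0,0,0],[0,0,0],0],[[0,0,0],[0,0,0],0],[[0,0,0],[0,0,0],0],[[0,0,0],[0,0,0],0]]'
```

```text
time: 28.93
eef_pos: [669.8, 157.2, 45.7]
time: 29.35
eef_pos: [669.7, 157.2, 45.7]
orientation: [[-0.951, 0.31, 0.0], [0.31, 0.951, 0.0], [-0.0, 0.0, -1.0]]
wrist_force: [-0.4, 0.5, 3.7]
gripper_width: 18.6
grasp_force: 39.2
```

```bash
python3 -m crank '[[[0,0,-0.3],[0,0,0],0],[[0,0,-0.7],[0,0,0],0],[[0,0,-1],[0,0,0],0],[[0,0,-1],[0,0,0],0],[[0,0,-1],[0,0,0],0]]' |head -2; python3 -m crank '[[[0,0,-1],[0,0,0],0],[[0,0,-1],[0,0,0],0],[[0,0,-1],[0,0,0],0],[[0,0,-1],[0,0,0],0],[[0,0,-0.8],[0,0,0],0]]'|head -2;  python3 -m crank '[[[0,0,-0.3],[0,0,0],0],[[0,0,0],[0,0,0],0],[[0,0,0],[0,0,0],0],[[0,0,0],[0,0,0],0]]'; python3 - <<'E'
from h import *
go(510,-277.3)
t=cams.capture("top");th=np.linspace(0,6.283,361)
# pipe top circle in the top view, seen unobstructed?
P=np.array([proj(t,[510+21*np.cos(a),-277.3+21*np.sin(a),224]) for a in th]);print("pipe top pred",P.min(0).round(1),P.max(0).round(1),P.mean(0))
g=cv2.cvtColor(cv2.medianBlur(t["pixels"],3),cv2.COLOR_RGB2HSV)
for v in range(230,262,3): print(v,[tuple(int(a) for a in g[v,u])[0::2] for u in range(434,476,3)])
E
```

```text
time: 29.77
eef_pos: [668.9, 156.8, 166.4]
time: 30.18
eef_pos: [669.4, 156.9, 312.1]
time: 30.52
eef_pos: [668.4, 157.0, 315.8]
orientation: [[-0.951, 0.31, -0.004], [0.31, 0.951, -0.001], [0.004, -0.002, -1.0]]
wrist_force: [0.5, 0.4, -0.5]
gripper_width: 19.0
grasp_force: 39.1
t 30.52 pos [668.4 157.  315.8] yaw 72.0 units [  0.54 -15.4    0.04]
turn units [-0.03 -0.04 -0.  ] F [ 0.5  0.4 -0.5] w 19.0 g 39.1
pipe top pred [441.2 235.6] [462.9 257.1] [452.01184128 246.2648901 ]
230 [(9, 176), (9, 174), (9, 176), (9, 175), (9, 172), (17, 117), (9, 95), (9, 92), (11, 80), (12, 81), (13, 81), (13, 81), (13, 80), (14, 79)]
233 [(9, 179), (9, 173), (9, 171), (9, 172), (9, 172), (9, 163), (8, 96), (7, 96), (9, 90), (12, 78), (12, 79), (13, 79), (13, 77), (13, 77)]
236 [(9, 170), (9, 153), (7, 117), (9, 122), (9, 108), (9, 103), (9, 91), (8, 97), (8, 97), (13, 77), (13, 77), (13, 77), (12, 78), (13, 76)]
239 [(10, 166), (8, 73), (9, 64), (8, 86), (9, 77), (8, 68), (8, 71), (9, 69), (8, 89), (9, 96), (12, 81), (13, 81), (13, 81), (13, 80)]
242 [(9, 128), (8, 62), (9, 67), (8, 90), (7, 37),
[... 226 characters left out ...]

248 [(9, 150), (9, 70), (8, 67), (9, 90), (0, 12), (9, 49), (8, 65), (8, 65), (9, 64), (8, 94), (9, 89), (13, 79), (13, 77), (12, 80)]
251 [(9, 148), (8, 137), (10, 67), (9, 74), (8, 80), (8, 62), (10, 64), (10, 64), (9, 70), (8, 102), (10, 92), (12, 82), (12, 81), (13, 83)]
254 [(9, 145), (9, 134), (10, 94), (8, 70), (10, 73), (8, 92), (8, 94), (8, 97), (9, 100), (9, 96), (9, 93), (13, 83), (13, 82), (12, 83)]
257 [(9, 194), (9, 163), (8, 116), (9, 95), (8, 114), (7, 93), (10, 93), (9, 96), (9, 95), (9, 160), (9, 136), (13, 85), (13, 84), (13, 86)]
260 [(9, 105), (9, 126), (9, 161), (9, 135), (8, 99), (8, 102), (8, 155), (9, 166), (9, 166), (9, 168), (9, 136), (13, 84), (13, 84), (12, 84)]
```

Pipe top is where predicted ((452,246) in the top view). Carrying the cap over.

```bash
python3 -m crank '[[[0,-0.4,0],[0,0,0],0],[[0,-0.7,0],[0,0,0],0],[[0,-0.8,0],[0,0,0],0],[[0,-0.8,0],[0,0,0],0],[[0.1,-0.8,0],[0,0,0],0]]'|head -2; python3 -m crank '[[[0,-0.8,0],[0,0,0],0],[[0.1,-0.8,0],[0,0,0],0],[[0,-0.8,0],[0,0,0],0],[[0.1,-0.8,0],[0,0,0],0],[[0,-0.8,0],[0,0,0],0]]'|head -2;python3 -m crank '[[[0,-0.8,0],[0,0,0],0],[[0.1,-0.8,0],[0,0,0],0],[[0,-0.8,0],[0,0,0],0],[[0.1,-0.8,0],[0,0,0],0],[[0,-0.8,0],[0,0,0],0]]'|head -2; python3 -m crank '[[[0,-0.8,0],[0,0,0],0],[[0,-0.8,0],[0,0,0],0],[[0,-0.8,0],[0,0,0],0],[[0,-0.6,0],[0,0,0],0],[[0,-0.4,0],[0,0,0],0]]'|head -2; python3 -m crank '[[[0,0,0],[0,0,0],0],[[0,0,0],[0,0,0],0],[[0,0,0],[0,0,0],0],[[0,0,0],[0,0,0],0],[[0,0,0],[0,0,0],0]]'|head -2;python3 - <<'E'
from h import *
go(510,-277.3,None,260)
E
```

```text
time: 30.98
eef_pos: [633.2, 55.9, 317.0]
time: 31.4
eef_pos: [589.4, -55.9, 317.3]
time: 31.82
eef_pos: [546.4, -168.0, 317.4]
time: 32.23
eef_pos: [514.5, -266.2, 317.6]
time: 32.65
eef_pos: [517.5, -261.8, 318.2]
t 32.65 pos [ 517.5 -261.8  318.2] yaw 72.1 units [ 0.08 -0.57  1.94]
turn units [ 0.01 -0.    0.  ] F [-0.9  0.  -0.8] w 18.6 g 39.2
```

```bash
python3 -m crank '[[[0.05,-0.3,0],[0,0,0],0],[[0.03,-0.25,0.2],[0,0,0],0],[[0,0,0.5],[0,0,0],0],[[0,0,0.5],[0,0,0],0],[[0,0,0.1],[0,0,0],0]]'|head -2; python3 -m crank '[[[0,0,0],[0,0,0],0],[[0,0,0],[0,0,0],0],[[0,0,0],[0,0,0],0],[[0,0,0],[0,0,0],0],[[0,0,0],[0,0,0],0]]'|head -2;python3 - <<'E'
from h import *
go(510,-277.3,None,260)
E
```

```text
time: 33.07
eef_pos: [507.6, -278.4, 276.7]
time: 33.48
eef_pos: [509.8, -278.4, 280.1]
t 33.48 pos [ 509.8 -278.4  280.1] yaw 72.0 units [0.   0.04 0.67]
turn units [ 0.    0.01 -0.  ] F [-1.3 -0.3 -1.6] w 18.6 g 39.2
```

```bash
python3 -m crank '[[[0,0.04,0.15],[0,0,0],0],[[0,0,0.15],[0,0,0],0],[[0,0,0.15],[0,0,0],0],[[0,0,0],[0,0,0],0],[[0,0,0],[0,0,0],0]]'; python3 -m crank '[[[0,0,0],[0,0,0],0],[[0,0,0],[0,0,0],0]]'
```

```text
time: 33.9
eef_pos: [509.6, -276.9, 265.3]
orientation: [[-0.951, 0.31, -0.001], [0.31, 0.951, 0.0], [0.001, 0.0, -1.0]]
wrist_force: [0.4, 0.4, -0.8]
gripper_width: 18.7
grasp_force: 39.2
time: 34.07
eef_pos: [509.9, -277.2, 266.0]
orientation: [[-0.951, 0.31, 0.0], [0.31, 0.951, -0.0], [-0.0, -0.0, -1.0]]
wrist_force: [0.7, 0.1, -1.2]
gripper_width: 18.8
grasp_force: 39.2
```

Skirt is past the pipe's top without contact. Lowering the rest.

```bash
python3 -m crank '[[[0,0,0.1],[0,0,0],0],[[0,0,0.07],[0,0,0],0],[[0,0,0.03],[0,0,0],0],[[0,0,0.03],[0,0,0],0],[[0,0,0],[0,0,0],0]]'; python3 -m crank '[[[0,0,0],[0,0,0],0],[[0,0,0],[0,0,0],0]]'
```

```text
time: 34.48
eef_pos: [510.0, -277.1, 259.7]
orientation: [[-0.951, 0.31, 0.001], [0.31, 0.951, 0.0], [-0.001, 0.0, -1.0]]
wrist_force: [-0.7, 1.2, 3.4]
gripper_width: 18.5
grasp_force: 39.5
time: 34.65
eef_pos: [510.0, -277.1, 259.7]
orientation: [[-0.951, 0.31, 0.001], [0.31, 0.951, 0.0], [-0.001, 0.0, -1.0]]
wrist_force: [-3.4, 1.3, 4.9]
gripper_width: 18.7
grasp_force: 39.5
```

```bash
python3 -m crank '[[[0,0,0],[0,0,0],0.3],[[0,0,0],[0,0,0],0.6],[[0,0,0],[0,0,0],0.8],[[0,0,0],[0,0,0],0.8],[[0,0,0],[0,0,0],0.8]]'; python3 -m crank '[[[0,0,-0.4],[0,0,0],0.8],[[0,0,-0.8],[0,0,0],0.8],[[0,0,-0.9],[0,0,0],0.8],[[0,0,-0.6],[0,0,0],0.8],[[0,0,0],[0,0,0],0.8]]'|head -4; python3 -m crank '[[[0,0.5,0],[0,0,0],0.8],[[0,0.9,0],[0,0,0],0.8],[[0,0.9,0],[0,0,0],0.8],[[0,0.9,0],[0,0,0],0.8],[[0,0.9,0],[0,0,0],0.8]]'|head -2;python3 -m crank '[[[0,0.9,0],[0,0,0],0.8],[[0,0.9,0],[0,0,0],0.8],[[0,0.5,0],[0,0,0],0.8],[[0,0,0],[0,0,0],0.8],[[0,0,0],[0,0,0],0.8]]'|head -2
python3 - <<'E'
from h import *
for n in("top","scene"):
    t=cams.capture(n);th=np.linspace(0,6.283,361)
    for z,r,l in((214,29,"cap"),(258,10,"knob"),(93,80,"lid")):
        P=np.array([proj(t,[510+r*np.cos(a),-277.2+r*np.sin(a),z]) for a in th]);print(n,l,P.min(0).round(),P.max(0).round())
    g=cv2.cvtColor(cv2.medianBlur(t["pixels"],3),cv2.COLOR_RGB2HSV)
    c=proj(t,[510,-277.2,232]).round().astype(int)
    for v in range(c[1]-22,c[1]+23,4): print(v,[int(g[v,u][2]) for u in range(c[0]-26,c[0]+27,4)])
    print(c)
E
```

```text
time: 35.07
eef_pos: [509.8, -277.0, 258.7]
orientation: [[-0.951, 0.31, -0.0], [0.31, 0.951, 0.0], [0.0, -0.0, -1.0]]
wrist_force: [0.5, -0.1, -0.3]
gripper_width: 68.4
grasp_force: 0.0
time: 35.48
eef_pos: [511.5, -278.5, 345.3]
orientation: [[-0.951, 0.31, 0.008], [0.31, 0.951, -0.003], [-0.009, -0.001, -1.0]]
wrist_force: [-0.1, -0.9, 0.4]
time: 35.9
eef_pos: [547.9, -159.0, 340.0]
time: 36.32
eef_pos: [569.2, -94.0, 339.7]
top cap [435. 232.] [465. 261.]
top knob [454. 239.] [465. 250.]
top lid [394. 217.] [464. 287.]
224 [76, 75, 73, 71, 65, 64, 58, 52, 49, 40, 38, 105, 72, 72]
228 [79, 76, 72, 69, 68, 64, 58, 52, 47, 40, 34, 91, 144, 145]
232 [79, 74, 74, 68, 67, 63, 57, 53, 47, 41, 35, 71, 121, 142]
236 [78, 75, 72, 71, 66, 64, 58, 55, 47, 39, 33, 67, 68, 132]
240 [78, 77, 73, 71, 65, 62, 56, 55, 46, 41, 34, 73, 72, 70]
244 [78, 77, 72, 71, 65, 63, 58, 54, 47, 40, 31, 76, 75, 75]
248 [78, 75, 74, 71, 66, 62, 59, 55, 45, 39, 34, 71, 70, 68]
252 [78, 75, 71, 71, 68, 64, 58, 55, 46, 40, 33, 73, 71, 70]
256 [76, 74, 70, 70, 66, 62, 58, 53, 43, 42, 34, 74, 75, 74]
260 [77, 75, 71,
[... 464 characters left out ...]
, 152, 71, 95, 91, 83, 76, 158]
186 [146, 172, 183, 181, 178, 178, 177, 168, 59, 78, 75, 67, 59, 117]
190 [180, 179, 177, 177, 177, 171, 117, 110, 97, 55, 56, 56, 88, 102]
194 [171, 176, 175, 175, 168, 141, 73, 101, 208, 157, 92, 99, 100, 134]
198 [159, 172, 175, 183, 166, 174, 53, 108, 211, 218, 123, 143, 105, 98]
202 [180, 186, 188, 182, 138, 110, 118, 197, 206, 209, 191, 179, 105, 96]
206 [187, 182, 178, 177, 153, 122, 182, 191, 182, 141, 186, 214, 208, 129]
210 [177, 177, 179, 180, 180, 149, 108, 105, 103, 126, 198, 218, 220, 220]
214 [178, 178, 179, 185, 187, 187, 106, 106, 104, 121, 203, 218, 220, 221]
218 [178, 188, 188, 188, 188, 184, 102, 106, 104, 114, 197, 202, 219, 222]
[155 196]
```

```bash
python3 -m crank '[[[0,0.9,0],[0,0,0],0.8],[[0,0.9,0],[0,0,0],0.8],[[0,0.9,0],[0,0,0],0.8],[[0,0.9,0],[0,0,0],0.8],[[0,0.9,0],[0,0,0],0.8]]'|head -2;python3 -m crank '[[[0,0.6,0],[0,0,0],0.8],[[0,0.3,0],[0,0,0],0.8],[[0,0,0],[0,0,0],0.8],[[0,0,0],[0,0,0],0.8],[[0,0,0],[0,0,0],0.8]]'|head -2
python3 - <<'E'
from h import *
t=cams.capture("top");g=cv2.cvtColor(cv2.medianBlur(t["pixels"],3),cv2.COLOR_RGB2HSV)
for v in range(226,268,3): print(v,[int(g[v,u][2]) for u in range(426,478,3)])
E
```

```text
time: 36.83
eef_pos: [611.3, 32.7, 340.2]
time: 37.25
eef_pos: [619.2, 56.7, 340.2]
226 [179, 175, 173, 172, 170, 167, 165, 168, 167, 80, 77, 76, 75, 76, 77, 150, 154, 152]
229 [180, 174, 171, 167, 167, 168, 164, 191, 196, 94, 82, 76, 77, 77, 76, 77, 128, 153]
232 [176, 178, 173, 168, 165, 163, 160, 172, 167, 155, 135, 81, 76, 73, 73, 74, 74, 147]
235 [179, 177, 173, 166, 139, 145, 183, 180, 181, 178, 170, 156, 89, 73, 72, 72, 71, 91]
238 [149, 139, 162, 164, 121, 195, 190, 187, 178, 177, 171, 169, 121, 79, 77, 74, 74, 75]
241 [147, 171, 159, 126, 168, 199, 193, 191, 184, 65, 63, 34, 49, 84, 81, 80, 78, 77]
244 [134, 196, 140, 136, 217, 213, 195, 192, 118, 59, 82, 40, 36, 85, 82, 79, 81, 82]
247 [145, 209, 141, 143, 208, 228, 201, 199, 175, 57, 76, 52, 51, 86, 77, 77, 75, 75]
250 [140, 211, 145, 145, 138, 224, 201, 200, 194, 173, 161, 164, 170, 135, 79, 76, 76, 75]
253 [134, 198, 179, 135, 136, 185, 200, 196, 193, 186, 178, 175, 172, 119, 79, 78, 78, 77]
256 [112, 134, 192, 165, 118, 109, 180, 188, 187, 184, 178, 170, 144, 96, 80, 77, 79, 80]
259 [171, 116, 109, 162, 168, 149, 124, 110, 151, 169, 164, 150, 159, 90, 80, 79, 79, 80]
262 [131, 141, 138, 164, 164, 167, 113, 151, 163, 161, 163, 162, 160, 82, 78, 80, 79, 79]
265 [197, 188, 175, 181, 176, 172, 169, 168, 165, 164, 161, 162, 153, 79, 81, 79, 79, 78]
```

The cap (u 436–465, v 232–260) and its knob (453–464, 240–249) match the predicted seated, upright positions. Handing in.

```bash
python3 -c "
from cell import manip
print(manip.job_done())"
```

```text
the job is handed in; nothing more can be done
None
```

I assembled the hot pot on its dish in the order asked (pot, lid, pipe, cap) and handed it in at about 37 s. Each part reached its seated height, and the arm never touched the other objects on purpose, but I took no last picture of them.

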